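# Flip a sample tile over against a stop

## Robot

A 6-joint arm with a two-finger parallel gripper is mounted at the origin on the work surface. World frame = base frame: x ahead of the robot, y to its left, z up, the work surface at z = 0. Lengths are in m, angles in rad, forces in N, time in s.
With the tool pointing down it reaches from about 0.35 to 0.775 m from the base axis. Payload 5.5 kg.
Tool frame: the origin (TCP) lies at the very end of the fingers, on their centre line; the grasp point (between the pads) lies 19 mm behind it (grip_point_offset is the distance from the TCP to the grasp point, in m); z points along the fingers, y is the direction in which the jaws open and shut (so a half turn about z gives the same grasp; the last joint's range is limited). The gripper opens to 85 mm and grips with 20 to 120 N. Pads are 22 mm wide; open, the fingers measure 114 mm over their backs; the gripper's body (76 mm by 85 mm) begins 54 mm behind the grasp point. The pads swing forward as they close: fully open they stand 13 mm farther back than shut.
Start: joints at [-1.301, 0.313, 0.046, 1.304, 0, 1.431], TCP at [0.229, -0.527, 0.231] pointing down, gripper open.
Joint ranges: [-2.76, 2.76], [-0.86, 1.69], [-1.03, 1.26], [-2.2, 2.34], [-1.47, 1.5], [-3.14, 3.14]. Speed limits (rad/s): [2.57, 2.57, 3.14, 3.14, 3.14, 3.14].

## Interface

Orientations are given as a unit quaternion [w, x, y, z].
In Python, from workcell import * gives the robot as it stands.
- The arm moves only by the shell command python3 -m crank 'ROWS' [OPENING] [FORCE]. ROWS is a JSON object of lists of equal length, an entry for each row: "travel": the shift along the tool's x, y, z in units of 40 mm (1.0 is 40 mm), a list of three; "turn": the turn about the tool's z in rad. In form: {"travel": [[x, y, z], ...], "turn": [turn, ...]}. A call has 1 to 5 rows; each row is the pose to reach, as a shift and turn from the pose commanded when the call began, along the tool's axes at that moment; what a row does not reach only later rows make up. A row lasts 1/12 s, in which the tool goes at most 41.7 mm and 7.16 degrees, less where a joint would pass 70% of its speed; a pose out of reach is approached as far as the arm can. A call with a gripper value outside its range is refused whole. OPENING is the finger opening in mm, from 0 to 85.4, set as the call begins (- or left out, the last holds). The fingers move at their own pace and stop on an object; FORCE is the grip in N (left out, the last holds). Time passes only in rows, so rows that repeat a pose let the fingers close. It gives the time, the measured TCP pose, the force and the opening at its end, in the units of the state.
- get_state(): the state, without advancing time (a new reading comes with each control period).
- read_camera(name): name is "side" or "top"; returns a dict with "image" (480x640x3 uint8, red, green, blue), "K" (3x3 intrinsics, pixels), "R" (3x3) and "t" (3): a world point X has camera coordinates R X + t. Camera axes: x right, y down, z forward; pixel columns grow to the right and rows downward; lengths in m; the calibration is good to about 2 mm. A picture is of the moment at which its call begins. There is no depth.
- hand_in(): hands the job in, once; it reports no verdict.
The state is a dict: "clock": time; "joint_pos": joint angles; "qvel": joint speeds; "tau": joint torques, N m; "tcp_pos": TCP position; "orientation": TCP orientation; "wrist_force": force on the tool from outside, world axes, zero at the start; "ft_torque": the same for the moment, N m; "finger_gap": finger opening in m.
Only numpy, scipy, OpenCV 4.12 (cv2) and the standard library are available. Lean on these libraries where they do the work, as an engineer would, in place of code of your own. Each camera call takes 0.05 s, during which the arm holds its last target. There are 200 camera calls.

## Task

Turn the square sample tile over so that its blue face is up, without picking it up: push it across the cork against the red sloped stop until it tips up and leans on the stop's top edge by itself, take the fingers away for a moment, then push its raised end back from behind the stop so that it falls over and lies flat on the cork, blue face up. Never pinch, lift or carry the tile, and leave the jar, the pot and the spatula where they are.

Things in the scene. Friction and masses are not known exactly. Their poses are not given: they have to be found in the camera images.
- tile: square tile 100 x 100 x 10 mm, about 200 g, loose; origin at its centre; z is normal to its faces and points out of the plain grey back (up at the start); the blue face with two white stripes is on the -z side; x and y run parallel to its edges. It starts flat on the cork, before the stop, with its edges turned up to 20 degrees from the board's
- board: fixed turning board, rigid, 360 mm along its x and 240 mm along its y, grippy cork top face 12 mm above the table; origin on the table under its middle, z up. Its x axis points square to the red stop, towards it: pushing a tile in board +x drives it against the stop. The board ends behind the stop at x = 180 mm
- stop_foot (a point): middle of the stop's foot line on the cork, at board x = 100 mm, 12 mm above the table. The stop is 200 mm long in board y. In section its smooth face steepens from 35 to 67 degrees up to its top edge. A tile pushed at its rear edge climbs it; with its lower edge at, or a few mm before, the foot it leans steeply and stays (farther back it leans flatter and slips when pushed over; well past the foot it goes over the stop)
- stop_edge (a point): middle of the stop's top front edge, at board x = 134 mm, 40 mm above the cork (52 mm above the table); behind it a flat top ends in an upright back face at x = 148 mm. A leaning tile rests on this edge at 45 to 50 degrees; its raised end stands about 45 mm (along the tile) beyond the edge, about 75 mm above the cork, at board x of about 165 mm
- jar_mid (a point): middle of the amber jar, 56 mm across, 85 mm tall, loose on the table beside the board; bystander
- pot_mid (a point): middle of the open white pot, 64 mm across, 55 mm tall, loose on the table beside the board; bystander
- spatula_mid (a point): a point on the handle of the spatula, 170 mm long, lying on the table beyond the board's end that is away from the stop, along that end; bystander
There are look-alikes about, which are no part of the job. There is more than one size of the tile; the job needs the smallest.

How it is judged:
On the way:
1. the tile leans on the stop by itself, tipped up 30 to 75 degrees, no finger touching it (angle between tile's own z axis and vertical between 0.52 and 1.31 rad and contact force between tile and board above 0.2 N and contact force between each of the arm, the fingers and tile below 0.02 N and x of tile in the frame of board between 0.05 and 0.16 m), for 0.2 s.
At the end, for the whole second after the job is handed in: the tile lies flat (within 5 degrees) and at rest on the cork before the stop, blue face up, its centre within 80 mm of the board's centre line and between 135 mm short of and 56 mm past the board's middle (angle between tile's own z axis and vertical above 3.05 rad and linear speed of tile below 0.01 m/s and angular speed of tile below 0.05 rad/s and x of tile in the frame of board between -0.135 and 0.056 m and y of tile in the frame of board between -0.08 and 0.08 m and z of tile in the frame of board between 0.012 and 0.022 m); the robot touches nothing.
It fails at once if the tile is lifted: its centre more than 68 mm above the cork (z of tile in the frame of board above 0.08 m).
It fails at once if the tile is carried level: tilted less than 20 degrees with its centre more than 45 mm above the cork (z of tile in the frame of board above 0.057 m and (angle between tile's own z axis and vertical below 0.35 rad or angle between tile's own z axis and vertical above 2.79 rad)).
It fails at once if the tile is turned up away from the stop (tilted over 25 degrees with its centre more than 120 mm before the foot of the stop) (x of tile in the frame of board below -0.02 m and angle between tile's own z axis and vertical between 0.44 and 2.7 rad).
It fails at once if the jar, the pot or the spatula is moved more than 20 mm (distance of any of jar_mid, pot_mid, spatula_mid from where it was at the start of the episode above 0.02 m).
It also fails if it takes over 54 s, if anything falls off the work surface, if the arm or the gripper's body presses on something with over 40 N, if the wrist force passes 120 N, or if a joint passes its speed limit or range.

## Working session

There is one attempt and no reset: what is moved stays moved. The work goes in short steps, Python scripts to look and compute and a shell command to move; the robot and the scene stay as the last step left them, time stands still between calls to the robot, and variables do not carry over. Pictures are saved under pics/ and viewed, about 8 in all and at most 12, crops included, and the job is handed in when it is done.

```bash
mkdir -p pics; python3 - <<'E'
from workcell import *
import cv2
for n in("top","side"):
    c=read_camera(n); cv2.imwrite(f"pics/{n}0.png",c["image"][:,:,::-1])
    print(n,c["K"].round(1).tolist(),c["R"].round(3).tolist(),c["t"].round(3).tolist())
s=get_state();print(s)
E
```

```text
top [[548.5, 0.0, 319.0], [0.0, 548.5, 245.9], [0.0, 0.0, 1.0]] [[0.02, -0.999, 0.026], [-0.995, -0.022, -0.102], [0.102, -0.023, -0.994]] [-0.067, 0.488, 1.274]
side [[618.4, 0.0, 315.8], [0.0, 618.4, 238.4], [0.0, 0.0, 1.0]] [[0.763, -0.646, -0.015], [-0.354, -0.399, -0.846], [0.541, 0.651, -0.533]] [-0.394, 0.224, 1.21]
{'clock': 0.1, 'joint_pos': array([-1.30058420e+00,  3.13913143e-01,  4.50952280e-02,  1.30361379e+00,
       -1.70971335e-05,  1.43122367e+00]), 'qvel': array([ 0.000394  , -0.00174424,  0.00239702,  0.00083005,  0.00080247,
       -0.00129274]), 'tau': array([ 1.51302105e-03, -4.81727064e+01,  2.99242973e+01,  1.28227743e-02,
       -2.02160782e-04,  1.06544192e-05]), 'tcp_pos': array([ 0.22896358, -0.52694532,  0.23050605]), 'orientation': array([-8.15386377e-04,  9.79082556e-01,  2.03461741e-01, -6.19035348e-05]), 'wrist_force': array([-0.62216744, -0.50991105, -0.00396292]), 'ft_torque': array([ 0.00411858, -0.01885177, -0.01139499]), 'finger_gap': 0.08552658580860273}
```

View pics/top0.png

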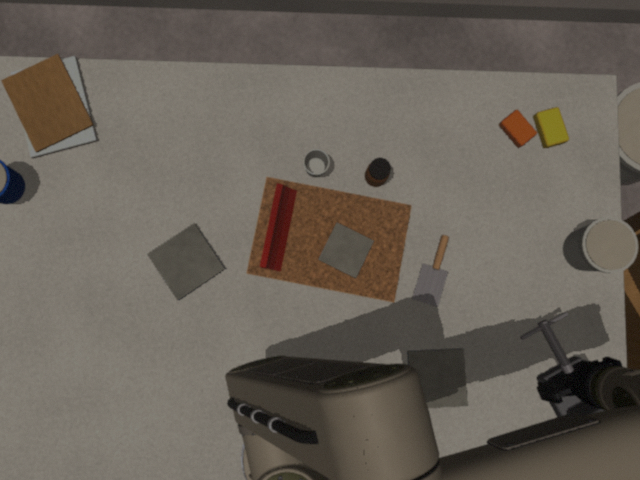

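View pics/side0.png

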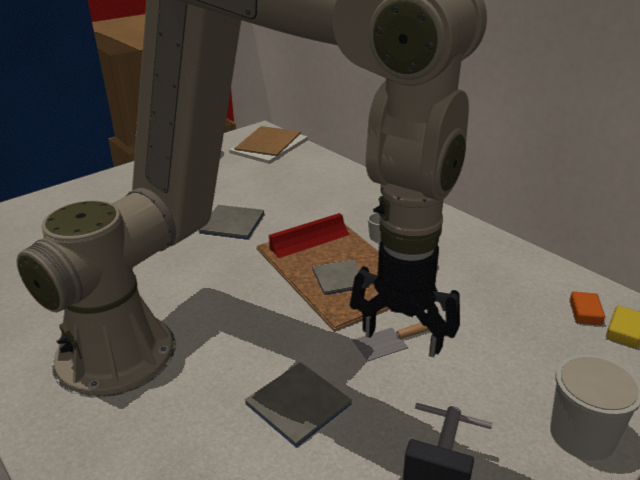

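The top view shows the board with corners near (267,178), (410,206), (395,301), (248,272). The stop is at the left end (about x 280), the small grey tile is at (347,249), the pot at (317,163), the jar at (378,172) and the spatula at (435,270). The larger grey tiles off the board are look-alikes.

```bash
cat > h.py <<'E'
from workcell import *
import numpy as np, cv2
def w(c,uv,z):
    d=np.linalg.inv(c["K"])@np.array([uv[0],uv[1],1.]); R,t=c["R"],c["t"]
    o=-R.T@t; d=R.T@d; return o+d*(z-o[2])/d[2]
def px(c,X):
    p=c["K"]@(c["R"]@np.array(X)+c["t"]); return p[:2]/p[2]
E
python3 - <<'E'
from h import *
c=read_camera("top"); im=c["image"]
roi=np.zeros((480,640),np.uint8); cv2.fillPoly(roi,[np.array([[262,170],[416,200],[400,308],[242,278]])],1)
hsv=cv2.cvtColor(im,cv2.COLOR_RGB2HSV)
sat=((hsv[:,:,1]>75)&(roi>0)).astype(np.uint8)
sat=cv2.morphologyEx(sat,cv2.MORPH_CLOSE,np.ones((3,3)))
cn=max(cv2.findContours(sat,0,1)[0],key=cv2.contourArea)
hull=cv2.convexHull(cn); r=cv2.boxPoints(cv2.minAreaRect(hull));q=cv2.approxPolyDP(hull,8,True)[:,0]
print("board px",r.tolist(),q.tolist())
W=np.array([w(c,p,.012)[:2] for p in q]);print(W.round(4).tolist(), np.linalg.norm(W-np.roll(W,-1,0),axis=1))
g=((hsv[:,:,1]<60)).astype(np.uint8); inner=np.zeros_like(roi); cv2.fillPoly(inner,[np.array([[300,200],[395,215],[385,290],[290,270]])],1)
g=cv2.morphologyEx(g&inner,cv2.MORPH_OPEN,np.ones((5,5)))
cn=max(cv2.findContours(g,0,1)[0],key=cv2.contourArea)
m=[w(c,p,.022)[:2]*1000 for p in cn[:,0].astype(float)]
print("tile",cv2.minAreaRect(np.array(m,np.float32)))
for n,u,z in(("jar",(378,165),.085),("pot",(317,158),.055),("spT",(445,237),.01),("spB",(428,302),.01)): print(n,w(c,u,z).round(3))
E
```

```text
board px [[246.01084899902344, 273.0162658691406], [265.151611328125, 175.9453887939453], [412.73724365234375, 205.04678344726562], [393.59649658203125, 302.11767578125]] [[266, 178], [410, 205], [393, 302], [247, 273]]
[[0.653, 0.0743], [0.5953, -0.2758], [0.3607, -0.2358], [0.4223, 0.1125]] [0.35475266 0.23804144 0.35369561 0.2338425 ]
tile ((481.8170471191406, -120.89279174804688), (98.77486419677734, 98.4856948852539), 64.50829315185547)
jar [ 0.673 -0.188  0.085]
pot [ 0.694 -0.047  0.055]
spT [ 0.519 -0.361  0.01 ]
spB [ 0.362 -0.32   0.01 ]
```

```bash
R='python3 -m crank'
$R '{"travel":[[0.87,-0.5,0],[1.74,-0.99,0],[2.61,-1.49,0],[3.48,-1.98,0],[4.35,-2.48,0]],"turn":[-0.1,-0.2,-0.3,-0.4,-0.496]}' 45 20
$R '{"travel":[[0,0,0],[0,0,0]],"turn":[0,0]}'
python3 - <<'E'
from h import *
from scipy.spatial.transform import Rotation as Ro
s=get_state();q=s["orientation"];M=Ro.from_quat(np.r_[q[1:],q[0]]).as_matrix()
ex=np.array([.1677,.9858,0]);ey=np.array([-.9858,.1677,0]);b=np.array([.5078,-.0812,0])
T=b-.13*ex+.017*ey+[0,0,.12]
print(s["tcp_pos"],M.T@(T-s["tcp_pos"])/.04, "yaw",np.degrees(np.arctan2(M[1,0],M[0,0])))
E
```

```text
clock: 0.57
tcp_pos: [0.3497, -0.3655, 0.231]
orientation: [-0.0, 0.898, 0.439, -0.0]
wrist_force: [0.8, -0.7, -0.4]
finger_gap: 0.0452
clock: 0.73
tcp_pos: [0.3502, -0.3653, 0.2313]
orientation: [-0.0, 0.898, 0.439, -0.0]
wrist_force: [0.8, -0.5, -0.1]
finger_gap: 0.0451
[ 0.35022158 -0.36532476  0.23134504] [ 4.96127278 -0.09000653  2.78296057] yaw 52.1089259113353
```

```bash
R='python3 -m crank'
$R '{"travel":[[0.9,-0.02,0],[1.8,-0.04,0.2],[2.8,-0.05,0.5],[3.8,-0.07,0.9],[4.6,-0.08,1.3]],"turn":[-0.1,-0.2,-0.3,-0.4,-0.493]}'
$R '{"travel":[[0,0,0.2],[0,0,0.4]],"turn":[0,0]}'
cat >> h.py <<'E'
from scipy.spatial.transform import Rotation as Ro
ex=np.array([.1677,.9858,0]);ey=np.array([-.9858,.1677,0]);b=np.array([.5078,-.0812,0])
def bf(X): X=np.asarray(X)-b; return np.array([X@ex,X@ey,X[2]])*1000
def bw(x,y,z): return b+ex*x/1e3+ey*y/1e3+np.array([0,0,z/1e3])
def tool():
    s=get_state();q=s["orientation"];M=Ro.from_quat(np.r_[q[1:],q[0]]).as_matrix()
    print("tcp board mm",bf(s["tcp_pos"]).round(1),"yaw",np.degrees(np.arctan2(M[1,0],M[0,0])).round(2),"F",s["wrist_force"].round(2),"t",round(s["clock"],2)); return s,M
def snap(n,f,u0,u1,v0,v1,k):
    c=read_camera(n); cv2.imwrite(f"pics/{f}.png",cv2.resize(c["image"][v0:v1,u0:u1,::-1],None,fx=k,fy=k,interpolation=cv2.INTER_CUBIC)); return c
E
python3 - <<'E'
from h import *
s,M=tool()
print(M.T@(bw(-130,17,30)-s["tcp_pos"])/.04)
E
```

```text
clock: 1.15
tcp_pos: [0.4612, -0.2204, 0.1791]
orientation: [0.001, 0.765, 0.644, 0.0]
wrist_force: [0.4, -0.5, 0.1]
finger_gap: 0.045
clock: 1.32
tcp_pos: [0.4603, -0.2201, 0.1621]
orientation: [-0.0, 0.765, 0.644, -0.0]
wrist_force: [-0.4, -0.6, 0.7]
finger_gap: 0.0448
tcp board mm [-144.9   23.5  162.1] yaw 80.18 F [-0.41 -0.62  0.68] t 1.32
[0.37318944 0.16569103 3.30248128]
```

```bash
R='python3 -m crank'
$R '{"travel":[[0.2,0.1,0.8],[0.3,0.14,1.6],[0.37,0.14,2.4],[0.37,0.14,3.0],[0.37,0.14,3.3]],"turn":[0,0,0,0,0]}'
python3 - <<'E'
from h import *
tool(); snap("side","s1",240,440,200,350,4)
E
```

```text
clock: 1.73
tcp_pos: [0.4656, -0.2078, 0.028]
orientation: [-0.002, 0.767, 0.642, -0.001]
wrist_force: [-0.2, -0.1, 0.9]
finger_gap: 0.0449
tcp board mm [-131.8   20.4   28. ] yaw 79.88 F [-0.24 -0.11  0.91] t 1.73
```

View pics/s1.png

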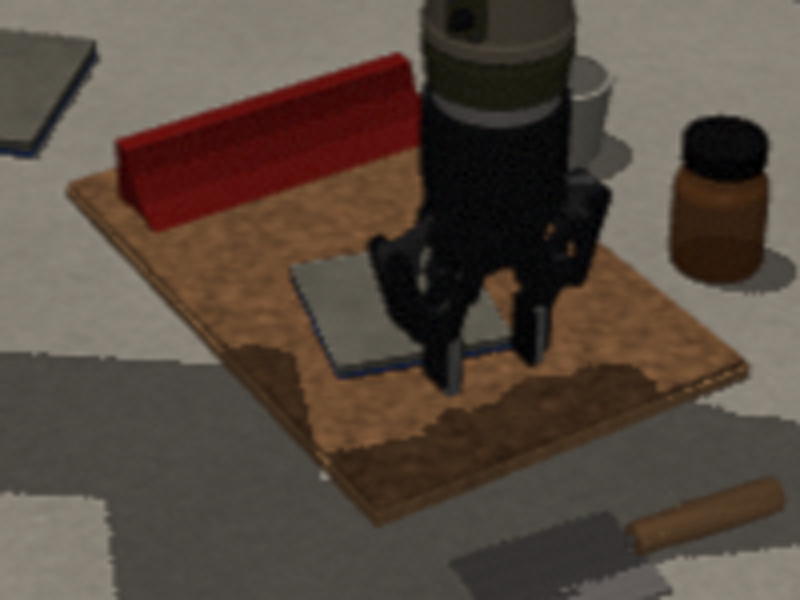

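The crop shows both fingers at (445,380) and (535,350), on the cork side just behind the tile's rear edge. Next I lower them in small steps while watching the force.

```bash
R='python3 -m crank'
$R '{"travel":[[0,0,0.15],[0,0,0.3],[0,0,0.3]],"turn":[0,0,0]}'
$R '{"travel":[[0,0,0.05],[0,0,0.05]],"turn":[0,0]}'
$R '{"travel":[[0,0,0.05],[0,0,0.05]],"turn":[0,0]}'
python3 -c "from h import *;tool()"
```

```text
clock: 2.03
tcp_pos: [0.4682, -0.2079, 0.0192]
orientation: [0.0, 0.766, 0.643, -0.0]
wrist_force: [-1.1, 0.4, 0.2]
finger_gap: 0.0447
clock: 2.2
tcp_pos: [0.4687, -0.2074, 0.0179]
orientation: [0.001, 0.765, 0.644, 0.0]
wrist_force: [-0.4, 0.2, -0.0]
finger_gap: 0.0447
clock: 2.37
tcp_pos: [0.4685, -0.2069, 0.0156]
orientation: [0.0, 0.765, 0.644, 0.0]
wrist_force: [0.3, 0.4, -0.9]
finger_gap: 0.045
tcp board mm [-130.5   17.6   15.6] yaw 80.15 F [ 0.28  0.36 -0.86] t 2.37
```

```bash
R='python3 -m crank'
$R '{"travel":[[0,0,0.05],[0,0,0.05],[0,0,0.05]],"turn":[0,0,0]}'
$R '{"travel":[[0,0,0.05],[0,0,0.05],[0,0,0.05]],"turn":[0,0,0]}'
python3 -c "from h import *;tool()"
```

```text
clock: 2.62
tcp_pos: [0.4682, -0.2066, 0.0133]
orientation: [0.0, 0.765, 0.644, -0.0]
wrist_force: [0.8, -0.2, 0.5]
finger_gap: 0.0452
clock: 2.87
tcp_pos: [0.4682, -0.2066, 0.0112]
orientation: [-0.0, 0.765, 0.644, -0.0]
wrist_force: [0.0, 0.5, 0.1]
finger_gap: 0.0452
tcp board mm [-130.3   18.1   11.2] yaw 80.15 F [0.   0.55 0.09] t 2.87
```

```bash
R='python3 -m crank'
for i in 1; do :; done
$R '{"travel":[[0.2,0,0],[0.4,0,0],[0.6,0,0],[0.8,0,0],[1.0,0,0]],"turn":[0,0,0,0,0]}'
$R '{"travel":[[0.2,0,0],[0.4,0,0],[0.6,0,0],[0.8,0,0],[0.9,0,0]],"turn":[0,0,0,0,0]}'
$R '{"travel":[[0.2,0,0],[0.4,0,0],[0.6,0,0],[0.8,0,0],[0.8,0,0]],"turn":[0,0,0,0,0]}'
python3 - <<'E'
from h import *
tool(); snap("side","s2",230,430,180,330,4)
E
```

```text
clock: 3.28
tcp_pos: [0.4754, -0.1665, 0.0114]
orientation: [0.0, 0.765, 0.644, -0.0]
wrist_force: [0.2, -1.9, -0.5]
finger_gap: 0.0448
clock: 3.7
tcp_pos: [0.4813, -0.1308, 0.0114]
orientation: [0.0, 0.765, 0.644, -0.0]
wrist_force: [0.1, -1.6, 0.2]
finger_gap: 0.0449
clock: 4.12
tcp_pos: [0.4866, -0.0985, 0.0111]
orientation: [-0.001, 0.765, 0.644, 0.0]
wrist_force: [-1.2, 0.4, -0.0]
finger_gap: 0.0448
tcp board mm [-20.6  18.   11.1] yaw 80.23 F [-1.19  0.43 -0.04] t 4.12
```

View pics/s2.png

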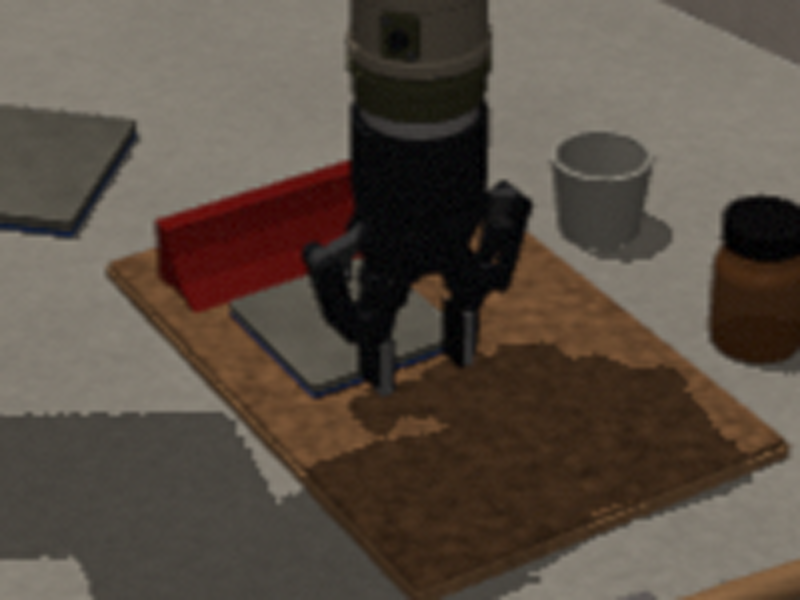

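The tile is square against the fingers, with its rear edge at about (320–440, 345–390). Its front edge is near the stop's foot, so I'll push it up the slope.

```bash
R='python3 -m crank'
$R '{"travel":[[0.15,0,0],[0.3,0,0],[0.45,0,0],[0.6,0,0],[0.75,0,0]],"turn":[0,0,0,0,0]}'
$R '{"travel":[[0.15,0,0],[0.3,0,0],[0.45,0,0],[0.6,0,0],[0.75,0,0]],"turn":[0,0,0,0,0]}'
$R '{"travel":[[0.15,0,0],[0.3,0,0],[0.45,0,0],[0.6,0,0],[0.65,0,0]],"turn":[0,0,0,0,0]}'
python3 - <<'E'
from h import *
tool(); snap("side","s3",230,390,180,300,5)
E
```

```text
clock: 4.58
tcp_pos: [0.4918, -0.0703, 0.0112]
orientation: [-0.0, 0.765, 0.644, -0.0]
wrist_force: [-1.5, -6.2, -1.4]
finger_gap: 0.0448
clock: 5.0
tcp_pos: [0.4971, -0.0404, 0.0113]
orientation: [-0.0, 0.765, 0.644, 0.0]
wrist_force: [0.0, -2.1, -0.9]
finger_gap: 0.0453
clock: 5.42
tcp_pos: [0.5015, -0.0147, 0.0113]
orientation: [-0.0, 0.765, 0.644, 0.0]
wrist_force: [-0.5, -2.0, -0.9]
finger_gap: 0.045
tcp board mm [64.5 17.3 11.3] yaw 80.19 F [-0.54 -2.03 -0.91] t 5.42
```

View pics/s3.png

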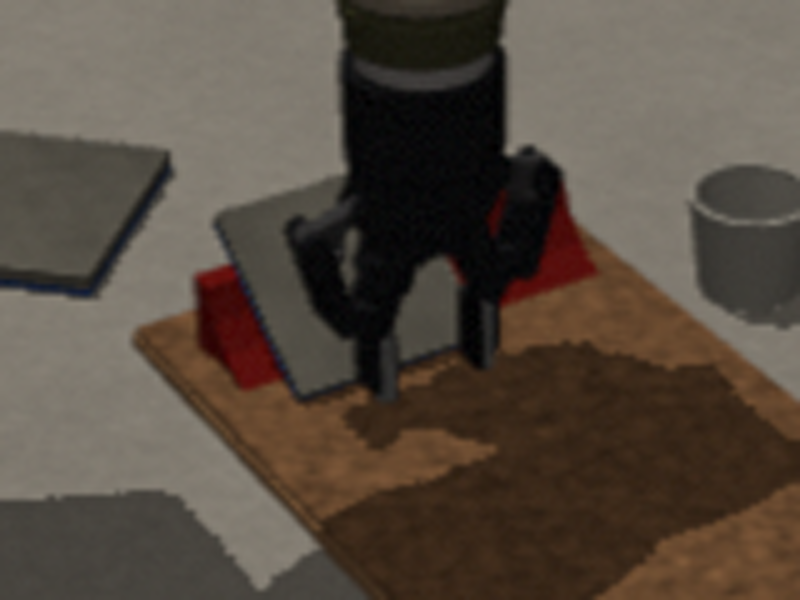

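The tile is climbing. Its lower left corner is at crop (300,400), which is image (290,260), and its raised end is clear of the stop. I'll measure the lower edge.

```bash
python3 - <<'E'
from h import *
c=read_camera("side")
for p,z in(((290.6,260.4),.012),((274,257.5),.012),((278.5,257.7),.012)): print(p,bf(w(c,p,z)).round(1))
for X in((100,100,12),(100,-100,12),(134,100,52),(-180,120,12),(180,120,12),(84,70,12)): print(X,px(c,bw(*X)).round(1), ((px(c,bw(*X))-[230,180])*5).round())
E
```

```text
(290.6, 260.4) [79.7 74.8 12. ]
(274, 257.5) [111.2 102.3  12. ]
(278.5, 257.7) [104.8  93.7  12. ]
(100, 100, 12) [277.1 259.5] [235. 397.]
(100, -100, 12) [348.3 235.7] [591. 278.]
(134, 100, 52) [269.6 238.6] [198. 293.]
(-180, 120, 12) [332.7 328.9] [514. 744.]
(180, 120, 12) [254.6 246.2] [123. 331.]
(84, 70, 12) [291.5 258.9] [308. 395.]
```

```bash
R='python3 -m crank'
$R '{"travel":[[0.1,0,0],[0.2,0,0],[0.3,0,0],[0.3,0,0],[0.3,0,0]],"turn":[0,0,0,0,0]}'
python3 - <<'E'
from h import *
tool(); c=snap("side","s4",240,360,190,280,6.66)
snap("top","t4",235,355,165,285,5)
E
```

```text
clock: 5.93
tcp_pos: [0.5036, -0.0034, 0.0113]
orientation: [-0.0, 0.765, 0.644, 0.0]
wrist_force: [-0.0, -0.1, -0.8]
finger_gap: 0.0451
tcp board mm [76.  17.2 11.3] yaw 80.17 F [-0.02 -0.09 -0.83] t 5.93
```

View pics/s4.png

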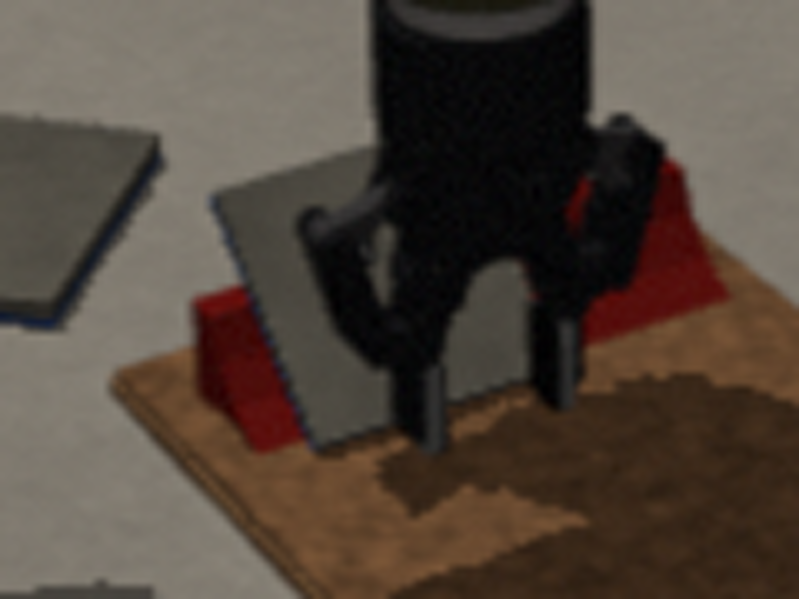

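The lower corner is at crop (318,450) and the foot line at that column is about v=431. That puts the lower edge roughly 6–9 mm short of the foot. I'll nudge it 4 mm more, then back the fingers away.

```bash
R='python3 -m crank'
$R '{"travel":[[0.05,0,0],[0.1,0,0],[0.1,0,0],[0.1,0,0]],"turn":[0,0,0,0]}'
$R '{"travel":[[-0.1,0,0],[-0.4,0,0],[-0.8,0,0],[-1.2,0,0],[-1.5,0,0]],"turn":[0,0,0,0,0]}'
$R '{"travel":[[-0.3,0,-0.8],[-0.6,0,-1.7],[-0.8,0,-2.6],[-0.8,0,-3.5],[-0.8,0,-4.4]],"turn":[0,0,0,0,0]}'
python3 - <<'E'
from h import *
tool(); c=snap("side","s5",240,360,190,280,6.66)
E
```

```text
clock: 6.37
tcp_pos: [0.5042, 0.0002, 0.0112]
orientation: [0.0, 0.765, 0.644, -0.0]
wrist_force: [0.2, -0.7, -0.4]
finger_gap: 0.0448
clock: 6.78
tcp_pos: [0.4937, -0.0606, 0.0114]
orientation: [0.0, 0.765, 0.644, -0.0]
wrist_force: [0.7, -0.7, -0.2]
finger_gap: 0.0449
clock: 7.2
tcp_pos: [0.4878, -0.0917, 0.1891]
orientation: [0.0, 0.766, 0.643, 0.0]
wrist_force: [1.3, 0.3, -1.0]
finger_gap: 0.0449
tcp board mm [-13.7  18.  189.1] yaw 80.04 F [ 1.26  0.33 -1.02] t 7.2
```

View pics/s5.png

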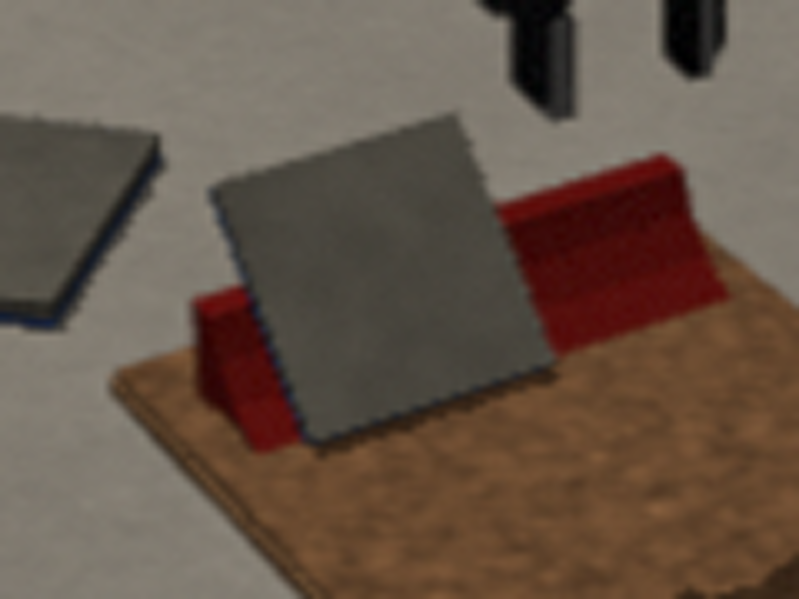

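The tile leans on the stop by itself. Its lower corner is at (310,440), its raised end spans (215,190) to (455,115), and the fingers are clear at the top right. I'll go over it and come down behind the stop.

```bash
R='python3 -m crank'
$R '{"travel":[[0.8,0,0],[1.8,0,0],[2.8,0,0],[3.8,0,0],[4.7,0,0]],"turn":[0,0,0,0,0]}'
$R '{"travel":[[0.4,0,0],[0.6,0,0],[0.6,0,0.5],[0.6,0,1.2],[0.6,0,1.6]],"turn":[0,0,0,0,0]}'
$R '{"travel":[[0,0,0.5],[0,0,1.0],[0,0,1.4],[0,0,1.4]],"turn":[0,0,0,0]}'
python3 - <<'E'
from h import *
tool(); c=snap("side","s6",220,380,160,280,5)
E
```

```text
clock: 7.67
tcp_pos: [0.5207, 0.0961, 0.1873]
orientation: [0.0, 0.765, 0.644, 0.0]
wrist_force: [1.0, -0.9, -0.2]
finger_gap: 0.0449
clock: 8.08
tcp_pos: [0.5239, 0.1174, 0.1212]
orientation: [-0.0, 0.765, 0.644, -0.001]
wrist_force: [-0.4, 0.3, 0.3]
finger_gap: 0.0452
clock: 8.42
tcp_pos: [0.522, 0.1168, 0.0638]
orientation: [-0.002, 0.766, 0.643, -0.003]
wrist_force: [-0.6, -0.3, -0.4]
finger_gap: 0.0453
tcp board mm [197.6  19.2  63.8] yaw 80.06 F [-0.56 -0.34 -0.39] t 8.42
```

View pics/s6.png

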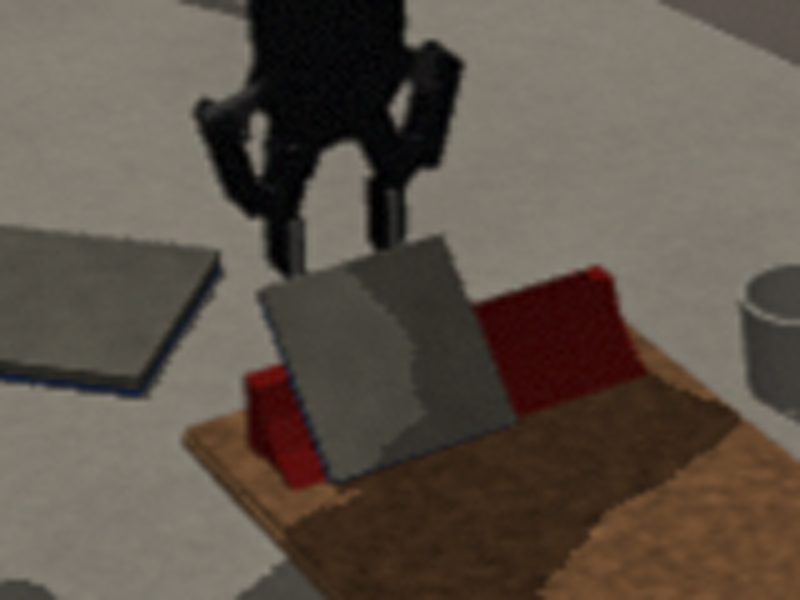

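The fingers are behind the raised end, with tips at crop (290,270) and (390,245), above the stop's top. Now I push it back slowly.

```bash
R='python3 -m crank'
$R '{"travel":[[-0.12,0,0],[-0.24,0,0],[-0.36,0,0],[-0.48,0,0],[-0.6,0,0]],"turn":[0,0,0,0,0]}'
$R '{"travel":[[-0.12,0,0],[-0.24,0,0],[-0.36,0,0],[-0.48,0,0],[-0.6,0,0]],"turn":[0,0,0,0,0]}'
python3 - <<'E'
from h import *
tool(); c=snap("side","s7",220,380,160,280,5)
E
```

```text
clock: 8.88
tcp_pos: [0.5212, 0.0943, 0.0682]
orientation: [0.0, 0.765, 0.644, 0.001]
wrist_force: [0.9, 1.3, 0.7]
finger_gap: 0.0449
clock: 9.3
tcp_pos: [0.5163, 0.0706, 0.0672]
orientation: [0.0, 0.765, 0.644, -0.0]
wrist_force: [0.7, 0.9, -0.3]
finger_gap: 0.0452
tcp board mm [151.1  17.   67.2] yaw 80.15 F [ 0.71  0.87 -0.26] t 9.3
```

View pics/s7.png

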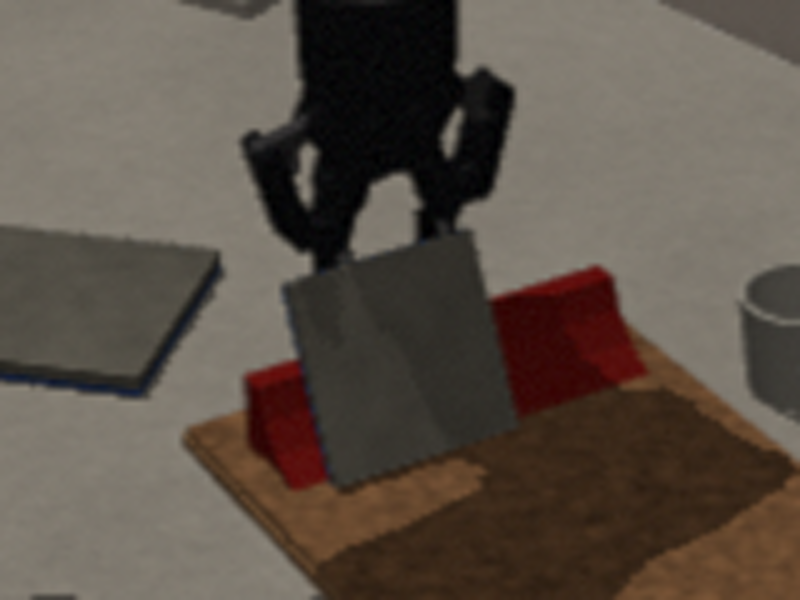

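The tile is turning up, with its top edge now at (285,285) to (470,235). Its lower edge is still by the foot at (340,485). I'll continue.

```bash
R='python3 -m crank'
$R '{"travel":[[-0.12,0,0],[-0.24,0,0],[-0.36,0,0],[-0.48,0,0],[-0.6,0,0]],"turn":[0,0,0,0,0]}'
$R '{"travel":[[-0.12,0,0],[-0.24,0,0],[-0.36,0,0],[-0.48,0,0],[-0.6,0,0]],"turn":[0,0,0,0,0]}'
$R '{"travel":[[-0.12,0,0],[-0.24,0,0],[-0.36,0,0],[-0.36,0,0]],"turn":[0,0,0,0]}'
python3 - <<'E'
from h import *
tool(); c=snap("side","s8",220,420,160,310,4)
E
```

```text
clock: 9.77
tcp_pos: [0.5129, 0.0476, 0.0686]
orientation: [0.0, 0.765, 0.644, 0.001]
wrist_force: [-3.8, 5.0, 16.6]
finger_gap: 0.0448
clock: 10.18
tcp_pos: [0.5086, 0.0233, 0.0678]
orientation: [0.0, 0.765, 0.644, 0.0]
wrist_force: [1.0, -0.0, -0.1]
finger_gap: 0.0452
clock: 10.52
tcp_pos: [0.5053, 0.0088, 0.0669]
orientation: [-0.0, 0.766, 0.643, -0.0]
wrist_force: [-0.3, 0.7, -0.1]
finger_gap: 0.0453
tcp board mm [88.3 17.5 66.9] yaw 80.09 F [-0.33  0.67 -0.1 ] t 10.52
```

View pics/s8.png

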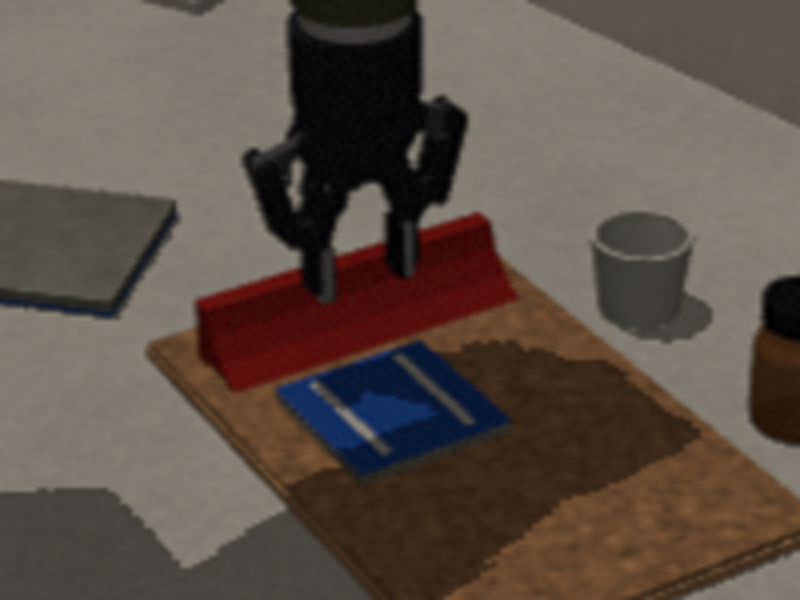

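The tile is flat with its blue face up, centred at crop (395,405), and clear of the stop. I'll raise the arm and check its position and the bystanders in the top camera.

```bash
R='python3 -m crank'
$R '{"travel":[[0,0,-0.6],[0,0,-1.4],[0.5,0,-2.2],[1.2,0,-2.8],[2,0,-3]],"turn":[0,0,0,0,0]}'
$R '{"travel":[[0.8,0,0],[1.6,0,0],[2,0,0],[2,0,0],[2,0,0]],"turn":[0,0,0,0,0]}'
python3 - <<'E'
from h import *
tool()
def blue(n,z):
    c=read_camera(n);h=cv2.cvtColor(c["image"],cv2.COLOR_RGB2HSV)
    m=((h[...,0]>100)&(h[...,0]<130)&(h[...,1]>110)).astype(np.uint8); k=np.zeros_like(m)
    cv2.fillPoly(k,[np.array([px(c,bw(*p)) for p in((-180,-120,12),(180,-120,12),(180,120,12),(-180,120,12))],np.int32)],1)
    m=cv2.morphologyEx(m&k,cv2.MORPH_CLOSE,np.ones((5,5)))
    if m.sum()<50: return print(n,"hidden",m.sum())
    cn=max(cv2.findContours(m,0,1)[0],key=cv2.contourArea)
    r=cv2.minAreaRect(np.array([bf(w(c,p,z))[:2] for p in cn[:,0].astype(float)],np.float32)); print(n,r)
blue("top",.022);blue("side",.022);blue("top",.022)
c=snap("top","t9",200,480,130,340,2.8)
E
```

```text
clock: 10.98
tcp_pos: [0.5217, 0.0886, 0.1916]
orientation: [0.002, 0.766, 0.643, 0.002]
wrist_force: [0.7, -1.4, -0.3]
finger_gap: 0.0447
clock: 11.4
tcp_pos: [0.5329, 0.1681, 0.1868]
orientation: [-0.0, 0.764, 0.645, -0.0]
wrist_force: [0.6, -0.3, 0.2]
finger_gap: 0.0452
tcp board mm [250.   17.1 186.8] yaw 80.28 F [ 0.59 -0.29  0.16] t 11.4
top ((29.515268325805664, 31.614927291870117), (97.69538879394531, 97.5999526977539), 0.22686874866485596)
side ((31.786773681640625, 28.178237915039062), (99.67508697509766, 100.66807556152344), 89.8770751953125)
top ((29.329998016357422, 31.218658447265625), (98.0717544555664, 97.61016845703125), 89.80354309082031)
```

View pics/t9.png

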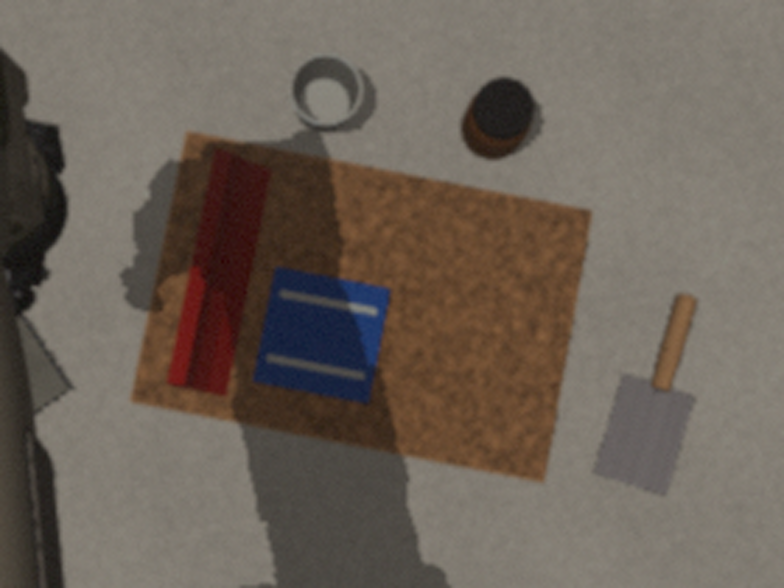

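The tile sits blue side up at board (30, 31) mm, well inside the allowed zone. The jar, pot and spatula look the same as at the start, and the arm is clear, so I'm handing in.

```bash
python3 -c "
from workcell import *
print(hand_in())"
```

```text
the job is handed in; nothing more can be done
None
```

The tile now lies flat on the cork with its blue face up, and the job is handed in. I pushed it square against the red stop until it leaned there on its own. With the fingers withdrawn (0.4 s or more) it stayed leaning. I then pushed its raised end back from behind the stop until it fell over.

- **Tile position:** the two cameras agree to within about 4 mm. The top camera puts its centre at board (29, 31) mm and the side camera at (32, 28) mm, both well inside the limits. It lies square to the board to within about 0.3 degrees.
- **Bystanders:** the jar, pot and spatula look undisturbed in the last picture; I compared them by eye and did not re-measure them.
- **Arm and time:** the arm finished clear of everything at about 11.5 s on the clock.
- **Disagreements:**
  - While placing the lean, the side camera and the arm's own position differed by about 3–5 mm on where the stop's foot was. I aimed for a few mm short of the foot, and the tile held.
  - The highest wrist force I saw was about 18 N, a brief reading during the tip-over (limit 120 N). Its cause is not confirmed.

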